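Hang the wash basket to drain and cover the pan

TASK

The pedal in the wire basket has been washed. Lift the basket with the pedal in it out of the steel wash pan and hang it by its two hooks over the middle of the drip stand's bar, basket in front of the splash plate, easing its weight onto the bar before you let go so that it neither drops nor swings off. Then put the lid squarely on the pan so that it sits fully down, leaving the oil bottle and the grease tub behind it where they are.

Things in the scene. Friction and masses are not known exactly. Their poses are not given: they have to be found in the camera images.
- basket_grip (a point): Centre of the basket's black plastic grip (12 mm thick along x, 32 wide along y, 56 tall), 178 mm above the basket's underside. Take it across its 12 mm. Basket axes: z up, x from the basket towards its strap and hooks, y along its long side. The load hangs about 50 mm to the -x side of the grip.
- basket_hook (a point): Where the bar's axis lies when the hooks are seated: 15.5 mm to the +x side of the grip's centre and 64 mm below it. Basket axes. Two 6 mm wire hooks at y = +-22 mm arch to +x and turn down. Free gap for the bar: from 12.5 mm on the -x side of this point to 11.5 mm on its +x side; the crown's underside is 5 mm above the point, the flared tips end 27 mm below it.
- basket_floor (a point): Centre of the basket's floor, 3 mm above its underside, 53.5 mm to the -x side of the grip. Axes as basket_grip.
- pedal_centre (a point): Centre of the loose black bicycle pedal (84 x 118 x 22 mm, about 190 g, may vary) that lies flat in the basket; its axle lies along y.
- drip_bar (a point): Middle of the drip stand's round bar (10 mm diameter, 160 mm long along y, axis 152 mm above the bench). x points from the stand's front to its back, z up. Below it an upright splash plate, 148 mm wide, 43 to 93 mm above the bench, front face 14 mm to the -x side of the bar's axis: the hung basket is in front (-x) of the plate and its strap leans on it.
- pan_rim (a point): Centre of the wash pan's mouth, 68 mm above the bench, level with the rim. The rectangular steel pan does not move; inside 150 (x) by 180 (y) mm, over its 6 mm rolled rim 162 by 192 mm, floor 2 mm thick, thin drop handles at its two y ends reach 19 mm out. z up.
- lid_handle (a point): Centre of the lid's black bar handle: 14 mm wide along x, 100 long along y, 14 high, 48 mm above the lower edge of the lid's lip; two posts at y = +-36 mm hold it, with 17 mm free beneath. Take it across its 14 mm.
- lid_sheet (a point): Centre of the underside of the lid's sheet, 36 mm straight below lid_handle; when seated it lies at the centre of the pan's rim, level with it. A locating lip reaches 12 mm below the sheet and enters the pan with 4 mm of play all round at its root, 9 mm at its tip, as it slants inwards. x along the short, y along the long side, as for the pan (either way round fits).
- basket: Loose wire basket, 104 (x) by 138 (y) by 46 mm high, 170 g, with a flat steel strap rising from the middle of its +x wall to the grip, top 204 mm up. Stands in the wash pan at the start. Origin at the centre of its underside, axes as basket_grip.
- drip_stand: The drip stand (does not move): tray 160 (x) by 180 (y) by 14 mm high, round uprights at y = +-80 mm that carry the bar 38 mm to the +x side of the tray's centre. Origin at the centre of the tray's underside, axes as drip_bar.
- pan_lid: Loose flat steel lid, 168 (x) by 198 (y) mm, 220 g, lying flat and right way up on the bench at the start. Origin below its centre, at the lower edge of its lip.
- lube_bottle: Small green oil bottle with a spout, 42 mm across, 123 mm tall, standing on the bench behind the pan: leave it. Origin at its foot.
- grease_tub: Round blue grease tub, 72 mm across, 62 mm tall, standing on the bench behind the pan: leave it. Origin at its foot.
- vice_top (a point): Top of the blue bench vice that is fixed to the bench behind and to the right of the pan, 132 mm above the bench. An obstacle to carry things over or past: its body reaches 95 mm towards the robot and 110 mm away from this point and 75 mm to either side; its T-bar (110 mm long, up to 107 mm above the bench) is the part nearest the robot, 90 to 110 mm this side.

How it is judged:
By the outcome, as a careful person would: the job done as asked, in the order asked, and still so for the second after the job is handed in, with the robot touching nothing.
It also fails if it takes over 72 s, if anything falls off the work surface, if the arm or the gripper's body presses on something with over 40 N, if the wrist force passes 120 N, or if a joint passes its speed limit or range.

ROBOT

A 6-joint arm with a two-finger parallel gripper is mounted at the origin on a cart in front of the work surface, level with it; the furniture and walls round the work are solid. World frame = base frame: x ahead of the robot, y to its left, z up, the work surface at z = 0. Lengths are in m, angles in rad, forces in N, time in s.
With the tool pointing down it reaches from about 0.25 to 0.85 m from the base axis. Payload 12.5 kg.
Tool frame: the origin (TCP) lies between the finger pads; the fingertips stand 8 mm ahead of it and the grasp point (between the pads) lies 11 mm behind it; z points along the fingers, x is the direction in which the jaws open and shut, and the axes are right-handed (so a half turn about z gives the same grasp; the last joint's range is limited). The gripper opens to 93 mm and grips with 3 to 60 N. Pads are 15 mm wide; open, the fingers measure 128 mm over their backs; the gripper's body (75 mm by 188 mm) begins 65 mm behind the grasp point.
Start: joints at [-1.209, 0.351, 1.652, -0, 1.139, -0.085], TCP at [0.238, -0.496, 0.227] pointing down, gripper open.
Joint ranges: [-2.75, 2.75], [-0.79, 2.1], [0.01, 2.65], [-1.57, 4.71], [0.07, 3.14], [-2.87, 2.87]. Speed limits (rad/s): [2.22, 2.22, 2.79, 3.14, 3.14, 3.14].

INTERFACE

Orientations are given as a rotation vector (axis times angle).
In Python, from workcell import env gives the robot as it stands. The module is installed in compiled form; this text tells all that it offers.
- The arm moves only by the shell command python3 -m crank 'ROWS'. ROWS is JSON, a list of rows, each a list of 7 numbers: the shift along the world's x, y, z in mm, then the turn, a rotation vector about the world's x, y, z in rad, then the opening, from 0 (shut) to 1 (fully open). In form: [[dx, dy, dz, ax, ay, az, gripper], ...]. A call has 1 to 20 rows; each row shifts and turns the pose as measured when the row begins; what a row does not reach is not made up. A row lasts 1/10 s, in which the tool goes at most 50 mm and 8.59 degrees, less where a joint would pass 70% of its speed; a pose out of reach is approached as far as the arm can. A call with a gripper value outside its range is refused whole. The fingers move at their own pace and stop on an object; the grip force is fixed at half the most. Time passes only in rows, so rows that do not move let the fingers close. It gives the time, the measured TCP pose, the force and the opening at its end, in the units of the state.
- env.observe(): the state, without advancing time (a new reading comes with each control period).
- env.snapshot(name): name is "scene" or "top"; returns the picture (400x640x3 uint8, blue, green, red); there is no depth.
- env.camera_params(name): a dict with "fx", "fy", "cx", "cy" (pixels), "origin" and "rotation" of the camera in the world. Camera axes: x right, y down, z forward; pixel columns grow to the right and rows downward; lengths in m; the calibration is good to about 2 mm. A picture is of the moment at which its call begins. camera_params takes no time and is no camera call.
- env.sign_off(): hands the job in, once; it reports no verdict.
The state is a dict: "time_s": time; "q": joint angles; "qd": joint speeds; "effort": joint torques, N m; "eef_pos": TCP position; "orientation": TCP orientation; "wrist_force": force on the tool from outside, world axes, zero at the start; "wrist_torque": the same for the moment, N m; "grip_width": opening from 0.0 (shut) to 1.0 (fully open).
Only numpy, scipy, OpenCV 4.12 (cv2) and the standard library are available. Lean on these libraries where they do the work, as an engineer would, in place of code of your own. Each camera call takes 0.05 s, during which the arm holds its last target. There are 200 camera calls.

## Working session

There is one attempt and no reset: what is moved stays moved. The work goes in short steps, Python scripts to look and compute and a shell command to move; the robot and the scene stay as the last step left them, time stands still between calls to the robot, and variables do not carry over. Pictures are saved under pics/ and viewed, about 8 in all and at most 12, crops included, and the job is handed in when it is done.

```bash
mkdir -p pics
python3 - <<'E'
from workcell import env
import cv2, numpy as np
for n in("scene","top"):
    im=env.snapshot(n); cv2.imwrite(f"pics/{n}0.png",im)
    p=env.camera_params(n); print(n,{k:np.round(v,4).tolist() for k,v in p.items()})
print(env.observe())
E
```

```text
scene {'fx': 422.0271, 'fy': 422.0271, 'cx': 319.9923, 'cy': 197.0121, 'origin': [-0.3132, 0.6756, 0.7124], 'rotation': [-1.0366, 2.1493, -1.2861]}
top {'fx': 495.5279, 'fy': 495.5279, 'cx': 318.8732, 'cy': 197.3631, 'origin': [0.3072, 0.0032, 1.4294], 'rotation': [-2.1194, 2.1506, -0.1774]}
{'time_s': 0.1, 'q': array([-1.20858057e+00,  3.51174737e-01,  1.65235245e+00, -2.40737554e-05,
        1.13907947e+00, -8.46256400e-02]), 'qd': array([-0.00170544, -0.00190704, -0.00217995, -0.00043576, -0.00091125,
       -0.00049207]), 'effort': array([-3.60340064e-04, -4.98031747e+01, -2.85704541e+01,  6.99923979e-02,
        2.38642335e-02, -4.75325533e-05]), 'eef_pos': array([ 0.23756598, -0.49572064,  0.22616233]), 'orientation': array([-2.65793131e+00,  1.67370110e+00,  1.29170851e-03]), 'wrist_force': array([ 0.62240132,  0.90371286, -0.19463019]), 'wrist_torque': array([ 0.0380086 ,  0.01539895, -0.00787853]), 'grip_width': 0.9981552666031236}
```

View pics/scene0.png

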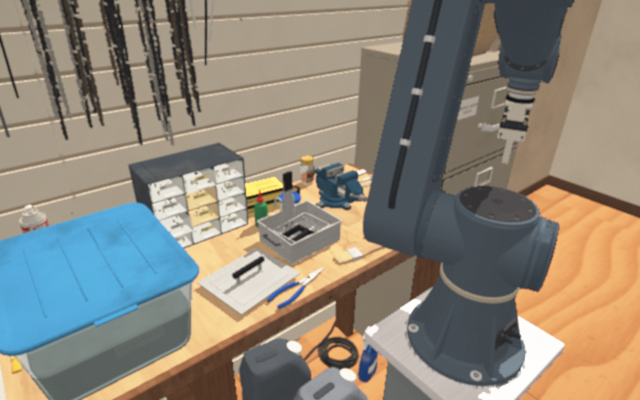

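View pics/top0.png

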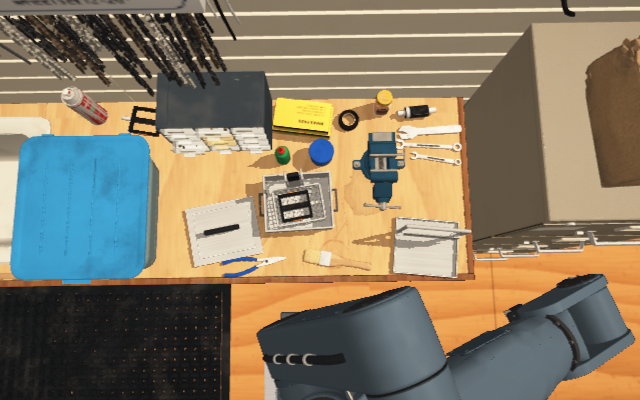

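The scene view shows the pan with the basket at about (300,230), the lid at (250,280), and the drip stand hidden behind the arm. In the top view the lid handle is at (221,230), the grip at (292,177), the pan at (297,202) and the drip stand at (427,246). I'll zoom in on these.

Run:
```python
import cv2
im=cv2.imread("pics/top0.png")
a=cv2.resize(im[160:285,175:345],None,fx=4.5,fy=4.5,interpolation=cv2.INTER_CUBIC)
cv2.imwrite("pics/c1.png",a)
a=cv2.resize(im[205:285,375:485],None,fx=7,fy=7,interpolation=cv2.INTER_CUBIC)
cv2.imwrite("pics/c2.png",a)
```

```text
(no output)
```

View pics/c1.png

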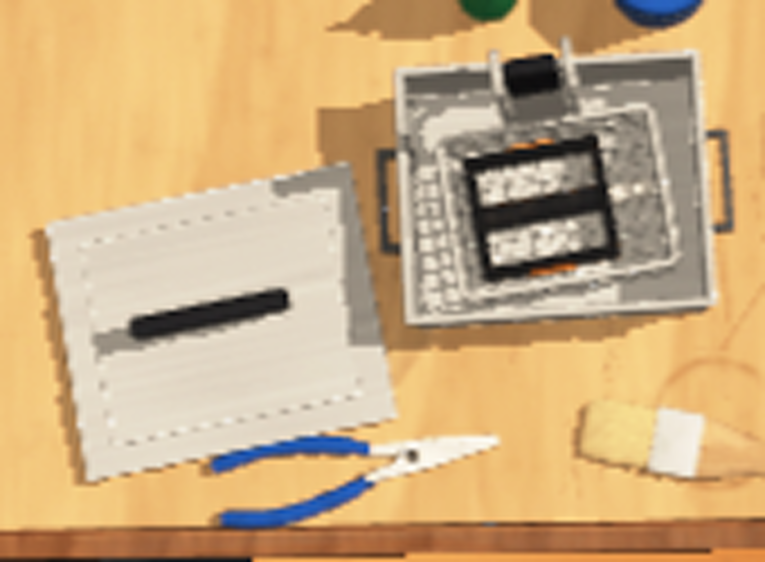

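View pics/c2.png

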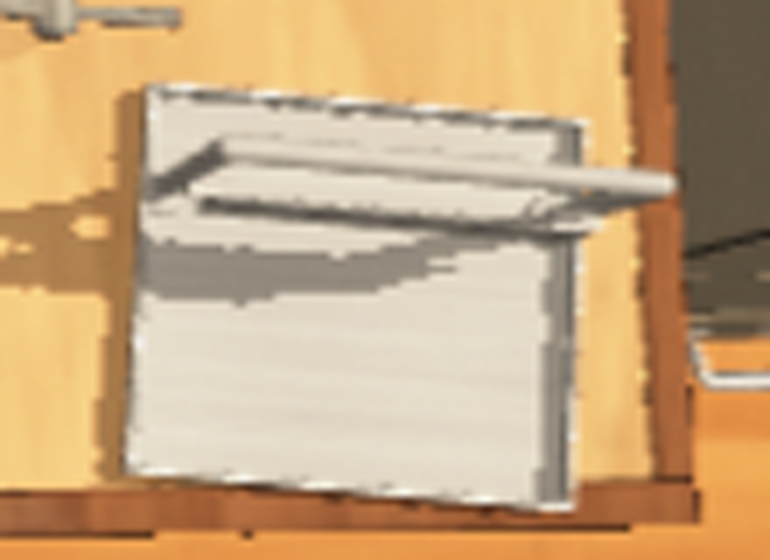

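The crops give the following pixels:
- **c1:** the lid corners, the lid handle ends, the pan rim corners and the basket rim (turned relative to the pan) are all clear. The grip is at crop (530,73).
- **c2:** the bar runs from (218,150) to (675,183), with the tray corners around it.

Next I'll cast rays.

```bash
cat > h.py <<'E'
import numpy as np, cv2
from scipy.spatial.transform import Rotation as R
from workcell import env
P={n:env.camera_params(n) for n in("scene","top")}
def ray(n,uv):
    p=P[n]; uv=np.atleast_2d(uv).astype(float)
    d=np.c_[(uv[:,0]-p["cx"])/p["fx"],(uv[:,1]-p["cy"])/p["fy"],np.ones(len(uv))]
    M=np.asarray(p["rotation"]); M=R.from_rotvec(M).as_matrix() if M.size==3 else M
    return np.asarray(p["origin"]),d@M.T
def plane(n,uv,z):
    o,d=ray(n,uv); return o+d*((z-o[2])/d[:,2])[:,None]
def tri(uvt,uvs):
    A=np.zeros((3,3));b=np.zeros(3)
    L=[]
    for n,uv in(("top",uvt),("scene",uvs)):
        o,d=ray(n,uv); d=d[0]/np.linalg.norm(d[0]); Q=np.eye(3)-np.outer(d,d);A+=Q;b+=Q@o;L.append((o,Q))
    x=np.linalg.solve(A,b); return x,[np.linalg.norm(Q@(x-o)) for o,Q in L]
def proj(n,X):
    p=P[n]; M=R.from_rotvec(p["rotation"]).as_matrix(); c=(np.atleast_2d(X)-p["origin"])@M
    return np.c_[p["fx"]*c[:,0]/c[:,2]+p["cx"],p["fy"]*c[:,1]/c[:,2]+p["cy"]]
def quad(t,px,z):
    X=plane("top",px,z)[:,:2]; e=[np.linalg.norm(X[i]-X[i-1])*1e3 for i in range(4)]
    # corners order: TL,TR,BR,BL in picture; long side y
    l=(X[0]-X[1])+(X[3]-X[2]); s=(X[0]-X[3])+(X[1]-X[2])
    print(t,"c",np.round(X.mean(0),4),"sides",np.round(e,1),"yaw from long, short(deg)",np.round(np.degrees([np.arctan2(-l[0],l[1]),np.arctan2(s[1],s[0])]),2))
E
python3 - <<'E'
from h import *
c1=lambda a:(np.array(a)+.5)/4.5-.5+[175,160]
c2=lambda a:(np.array(a)+.5)/7-.5+[375,205]
quad("lid",c1([(45,228),(348,165),(395,415),(90,480)]),.0135)
quad("pan",c1([(396,70),(697,52),(716,300),(407,323)]),.068)
quad("basket",c1([(438,143),(643,105),(680,260),(465,302)]),.048)
quad("pedal",c1([(465,157),(597,135),(618,258),(488,280)]),.027)
quad("tray",c2([(147,88),(582,122),(573,508),(127,472)]),.014)
h=plane("top",c1([(131,328),(290,298)]),.055);print("handle",h.mean(0),np.linalg.norm(h[0]-h[1]),np.degrees(np.arctan2(-(h[0]-h[1])[0],(h[0]-h[1])[1])))
h=plane("top",c2([(218,150),(675,183)]),.152);print("bar",h,h.mean(0),np.linalg.norm(h[0]-h[1]),np.degrees(np.arctan2(-(h[0]-h[1])[0],(h[0]-h[1])[1])))
for n,b in(("top",(280,168,305,182)),("scene",(278,165,298,196))):
    im=cv2.imread(f"pics/{n}0.png")[b[1]:b[3],b[0]:b[2]]; m=(im.max(2)<70).astype(np.uint8)
    k,l,s,c=cv2.connectedComponentsWithStats(m); i=1+s[1:,4].argmax(); print(n,c[i]+b[:2],s[i])
    if n=="top":u=c[i]+b[:2]
    else: v=c[i]+b[:2]
print(tri(u,v))
print("grip plane .18/.206",plane("top",u,.18),plane("top",u,.206),plane("scene",v,.18))
E
```

```text
lid c [0.4506 0.2761] sides [164.  197.7 163.7 195.5] yaw from long, short(deg) [11.15 11.28]
pan c [0.5262 0.0603] sides [158.5 188.1 155.9 189.7] yaw from long, short(deg) [3.05 2.96]
basket c [0.5186 0.0596] sides [102.1 131.3 101.2 136.3] yaw from long, short(deg) [10.07 10.95]
pedal c [0.5186 0.0698] sides [80.5 85.4 80.4 83.4] yaw from long, short(deg) [8.81 9.64]
tray c [ 0.3966 -0.3006] sides [156.5 178.6 156.7 179.8] yaw from long, short(deg) [-5.38 -5.02]
handle [0.45126532 0.27379986 0.055     ] 0.09949632489219343 9.941944191671178
bar [[ 0.44233362 -0.22220857  0.152     ]
 [ 0.42764049 -0.3903089   0.152     ]] [ 0.43498706 -0.30625873  0.152     ] 0.16874125185106412 -4.995349583881071
top [292.7755102  176.58163265] [ 7  4 13 10 98]
scene [287.23404255 180.80851064] [  5   7   9  19 141]
(array([0.57136915, 0.06782196, 0.17947379]), [np.float64(9.328154788180259e-05), np.float64(9.328154788175588e-05)])
grip plane .18/.206 [[0.57131971 0.0678665  0.18      ]] [[0.56582351 0.06652103 0.206     ]] [[0.57041083 0.06836943 0.18      ]]
```

Measurements hold together: the grip triangulates at z=0.1795 (expected 0.180), and sizes match within about 3 mm. The bar from its ends is (0.435,-0.306), and from the tray (0.434,-0.304). I'll move above the grip.

```bash
cat >> h.py <<'E'
def need(x,y,z,yawdeg):
    s=env.observe(); r=R.from_rotvec(s["orientation"])
    c,sn=np.cos(np.radians(yawdeg)),np.sin(np.radians(yawdeg))
    T=R.from_matrix(np.array([[c,sn,0],[sn,-c,0],[0,0,-1]]))
    d=T*r.inv()
    print("t %.1f"%s["time_s"],"d mm",np.round((np.array([x,y,z])-s["eef_pos"])*1e3,1),"turn",np.round(d.as_rotvec(),4),"F",np.round(s["wrist_force"],1),"M",np.round(s["wrist_torque"],2),"w",round(s["grip_width"],3),"q6",round(s["q"][5],2))
E
python3 -m crank '[[18.5,31.3,4,0,0,0.073,1],[18.5,31.3,4,0,0,0.073,1],[18.5,31.3,4,0,0,0.073,1],[18.5,31.3,4,0,0,0.073,1],[18.5,31.3,4,0,0,0.073,1],[18.5,31.3,4,0,0,0.073,1],[18.5,31.3,4,0,0,0.073,1],[18.5,31.3,4,0,0,0.073,1],[18.5,31.3,4,0,0,0.073,1],[18.5,31.3,4,0,0,0.073,1],[18.5,31.3,4,0,0,0.073,1],[18.5,31.3,4,0,0,0.073,1],[18.5,31.3,4,0,0,0.073,1],[18.5,31.3,4,0,0,0.073,1],[18.5,31.3,4,0,0,0.073,1],[18.5,31.3,4,0,0,0.073,1],[18.5,31.3,4,0,0,0.073,1],[18.5,31.3,4,0,0,0.073,1]]'
python3 -c "
from h import *
need(.571,.0685,.169,10.5)"
```

```text
time_s: 1.9
eef_pos: [0.5758, 0.091, 0.2963]
orientation: [3.119, 0.372, -0.015]
wrist_force: [-0.0, -0.7, -0.5]
grip_width: 1.003
t 1.9 d mm [  -4.8  -22.5 -127.3] turn [ 0.0014 -0.0093 -0.0541] F [-0.  -0.7 -0.5] M [-0.02 -0.11  0.04] w 1.003 q6 -0.16
```

```bash
python3 -m crank '[[-2,-11,0,0,-0.005,-0.027,1],[-2,-11,0,0,-0.004,-0.027,1],[0,0,-10,0,0,0,1],[0,0,-20,0,0,0,1],[0,0,-20,0,0,0,1],[0,0,-10,0,0,0,1],[0,0,0,0,0,0,1]]'
python3 -c "
from h import *
need(.571,.0685,.169,10.5)"
```

```text
time_s: 2.6
eef_pos: [0.5703, 0.0676, 0.2311]
orientation: [3.128, 0.282, -0.004]
wrist_force: [0.3, -0.6, -0.1]
grip_width: 0.999
t 2.6 d mm [  0.7   0.9 -62.1] turn [ 0.0012 -0.0027  0.0033] F [ 0.3 -0.6 -0.1] M [-0.04 -0.09  0.02] w 0.999 q6 -0.14
```

```bash
python3 -m crank '[[0.7,0.9,-12,0,-0.002,0.003,1],[0,0,-18,0,0,0,1],[0,0,-16,0,0,0,1],[0,0,-10,0,0,0,1],[0,0,-4,0,0,0,1],[0,0,0,0,0,0,1],[0,0,0,0,0,0,0.5],[0,0,0,0,0,0,0.3],[0,0,0,0,0,0,0],[0,0,0,0,0,0,0],[0,0,0,0,0,0,0],[0,0,0,0,0,0,0],[0,0,0,0,0,0,0],[0,0,0,0,0,0,0],[0,0,0,0,0,0,0]]'
python3 -c "
from h import *
need(.571,.0685,.169,10.5)"
```

```text
time_s: 4.1
eef_pos: [0.5731, 0.0678, 0.1722]
orientation: [3.127, 0.285, 0.012]
wrist_force: [-0.4, -0.3, 0.1]
grip_width: 0.275
t 4.1 d mm [-2.1  0.7 -3.2] turn [0.0008 0.0077 0.0015] F [-0.4 -0.3  0.1] M [-0.05 -0.11  0.01] w 0.275 q6 -0.14
```

```bash
python3 -m crank '[[-2,0.7,-3,0,0.007,0.001,0],[0,0,0,0,0,0,0],[0,0,0,0,0,0,0],[0,0,0,0,0,0,0],[0,0,0,0,0,0,0],[0,0,0,0,0,0,0]]'
python3 -c "
from h import *
need(.571,.0685,.169,10.5)"
```

```text
time_s: 4.7
eef_pos: [0.5708, 0.0685, 0.1687]
orientation: [3.128, 0.287, -0.001]
wrist_force: [0.0, -0.4, 0.4]
grip_width: 0.13
t 4.7 d mm [ 0.2 -0.   0.3] turn [ 0.0008 -0.0003  0.0005] F [ 0.  -0.4  0.4] M [ 0.01 -0.14  0.  ] w 0.13 q6 -0.14
```

```bash
python3 -m crank '[[0,0,0,0,0,0,0],[0,0,0,0,0,0,0],[0,0,3,0,0,0,0],[0,0,5,0,0,0,0],[0,0,7,0,0,0,0],[0,0,7,0,0,0,0],[0,0,7,0,0,0,0],[0,0,7,0,0,0,0],[0,0,4,0,0,0,0],[0,0,0,0,0,0,0]]'
python3 -c "
from h import *
need(.571,.0685,.169,10.5)
cv2.imwrite('pics/t1.png',env.snapshot('top'));
s=env.snapshot('scene');t=cv2.imread('pics/t1.png')
a=cv2.resize(t[150:250,240:360],(720,600)[:2] if 0 else None,fx=3.3,fy=3.3,interpolation=2);b=cv2.resize(s[150:270,230:350],None,fx=3.3,fy=3.3,interpolation=2)
h=max(len(a),len(b));a=cv2.copyMakeBorder(a,0,h-len(a),0,0,0);b=cv2.copyMakeBorder(b,0,h-len(b),0,0,0)
cv2.imwrite('pics/c3.png',np.hstack([a,b]))"
```

```text
time_s: 5.7
eef_pos: [0.5704, 0.0685, 0.2121]
orientation: [3.128, 0.287, -0.002]
wrist_force: [0.3, 0.5, -4.3]
grip_width: 0.13
t 5.7 d mm [  0.6  -0.  -43.1] turn [ 0.0008 -0.001   0.0005] F [ 0.3  0.5 -4.3] M [-0.   -0.31  0.02] w 0.13 q6 -0.14
```

View pics/c3.png

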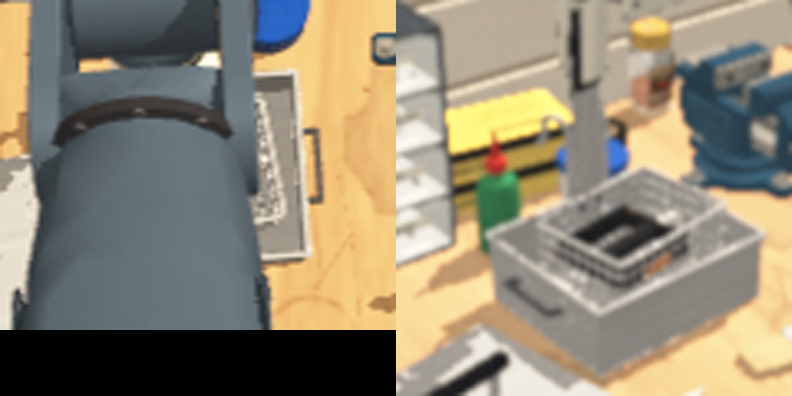

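The basket hangs level in the fingers with the pedal in it. In the right half of the picture it is at about (630,225), clear of the pan floor. The weight is about 4 N. I'll lift it and carry it to the stand.

```bash
python3 -m crank '[[0,0,8,0,0,0,0],[0,0,14,0,0,0,0],[0,0,18,0,0,0,0],[0,0,18,0,0,0,0],[0,0,18,0,0,0,0],[0,0,18,0,0,0,0],[0,0,14,0,0,0,0],[-3,-7,7,0,0,-0.005,0],[-6,-14,3,0,0,-0.01,0],[-7,-18,0,0,0,-0.014,0],[-7,-18,0,0,0,-0.014,0],[-7,-18,0,0,0,-0.014,0],[-7,-18,0,0,0,-0.014,0],[-7,-18,0,0,0,-0.014,0],[-7,-18,0,0,0,-0.014,0],[-7,-18,0,0,0,-0.014,0],[-7,-18,0,0,0,-0.014,0],[-7,-18,0,0,0,-0.014,0],[-7,-18,0,0,0,-0.014,0],[-7,-18,0,0,0,-0.014,0]]'
python3 -c "
from h import *
need(.4173,-.3035,.275,-5.1)"
```

```text
time_s: 7.8
eef_pos: [0.4686, -0.1666, 0.3286]
orientation: [-3.14, 0.001, 0.029]
wrist_force: [0.3, 0.3, -4.5]
grip_width: 0.128
t 7.8 d mm [ -51.3 -136.9  -53.6] turn [-0.0024 -0.0182 -0.0883] F [ 0.3  0.3 -4.5] M [ 0.01 -0.35 -0.01] w 0.128 q6 -0.43
```

```bash
python3 -m crank '[[-6,-17,0,0,-0.003,-0.012,0],[-6,-17,0,0,-0.003,-0.012,0],[-6,-17,0,0,-0.003,-0.012,0],[-6,-17,0,0,-0.003,-0.012,0],[-6,-16,0,0,-0.003,-0.011,0],[-6,-14,0,0,-0.003,-0.009,0],[-5,-11,0,0,0,-0.007,0],[-4,-8,0,0,0,-0.005,0],[-2,-4,0,0,0,-0.002,0],[0,0,0,0,0,0,0],[0,0,0,0,0,0,0]]'
python3 -c "
from h import *
need(.4173,-.3035,.275,-5.1)"
```

```text
time_s: 8.9
eef_pos: [0.4087, -0.2976, 0.3239]
orientation: [-3.131, 0.153, 0.013]
wrist_force: [-0.9, -0.2, -4.1]
grip_width: 0.127
t 8.9 d mm [  8.6  -5.9 -48.9] turn [-0.007  -0.0081  0.0089] F [-0.9 -0.2 -4.1] M [-0.12 -0.24 -0.02] w 0.127 q6 -0.62
```

```bash
python3 -m crank '[[5,-3,0,-0.004,-0.004,0.005,0],[3.6,-2.9,0,-0.003,-0.004,0.004,0],[0,0,-10,0,0,0,0],[0,0,-15,0,0,0,0],[0,0,-10,0,0,0,0],[0,0,0,0,0,0,0]]'
python3 -c "
from h import *
need(.4173,-.3035,.275,-5.1)
t=env.snapshot('top');s=env.snapshot('scene');cv2.imwrite('pics/t2.png',t);cv2.imwrite('pics/s2.png',s)
cv2.imwrite('pics/c4.png',np.vstack([cv2.resize(t[160:285,340:540],None,fx=3,fy=3,interpolation=2)[:,:600],cv2.resize(s[80:280,300:640],(600,225)[0:2])]))"
```

```text
time_s: 9.5
eef_pos: [0.4191, -0.3024, 0.286]
orientation: [3.139, -0.134, 0.001]
wrist_force: [-0.1, -0.3, -4.5]
grip_width: 0.128
t 9.5 d mm [ -1.8  -1.1 -11. ] turn [ 0.0001  0.0006 -0.0039] F [-0.1 -0.3 -4.5] M [ 0.   -0.24 -0.05] w 0.128 q6 -0.63
```

View pics/c4.png

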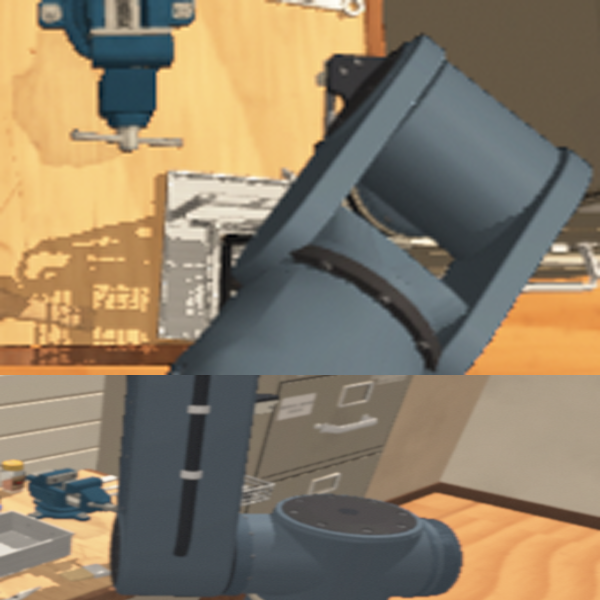

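The arm hides the hooks in both views; only the tray's left half and the pedal corner show. So I'll rely on the measured poses (about ±7 mm of play) and watch the forces on the way down.

```bash
python3 -m crank '[[-1,-0.6,-4,0,0,-0.004,0],[-0.8,-0.5,-10,0,0,0,0],[0,0,-12,0,0,0,0],[0,0,-10,0,0,0,0],[0,0,-5,0,0,0,0],[0,0,0,0,0,0,0],[0,0,0,0,0,0,0]]'
python3 -c "
from h import *
need(.4173,-.3035,.2047,-5.1)"
```

```text
time_s: 10.3
eef_pos: [0.4189, -0.3069, 0.2505]
orientation: [3.127, -0.14, 0.015]
wrist_force: [-2.5, 1.6, 0.3]
grip_width: 0.129
t 10.3 d mm [ -1.6   3.4 -45.8] turn [0.0114 0.0092 0.0008] F [-2.5  1.6  0.3] M [ 0.4   0.35 -0.18] w 0.129 q6 -0.63
```

There was contact early, at TCP z=0.250. The basket's back edge has probably met the top of the splash plate, so it is either tilted in the fingers or a few mm off. I'll back up and measure the basket in the hand.

```bash
python3 -m crank '[[0,0,10,0,0,0,0],[-1,2,12,0.005,0.004,0,0],[-1,1,12,0.005,0.004,0,0],[0,0,4,0,0,0,0],[0,0,0,0,0,0,0],[0,0,0,0,0,0,0]]'
python3 - <<'E'
from h import *
need(.4173,-.3035,.29,-5.1)
t=env.snapshot('top');cv2.imwrite('pics/t3.png',t)
cv2.imwrite('pics/c5.png',np.vstack([cv2.resize(t[205:285,380:440],None,fx=5,fy=5,interpolation=2)]))
c=cv2.imread('pics/c3.png')[:,396:]
cv2.imwrite('pics/c5.png',np.hstack([cv2.resize(t[210:280,388:438],(430,600),interpolation=2),cv2.resize(c[150:320,120:360],(370,262),interpolation=2) if 0 else cv2.copyMakeBorder(cv2.resize(c[150:320,120:360],(370,262),interpolation=2),0,338,0,0,0)]))
# expected rim corners at lift for c3 (TCP .2121: underside .0454), tilts about basket y through grip
def rim(g,yaw,tilt,z=-.132):
    B=R.from_euler('z',yaw,degrees=True)*R.from_euler('y',tilt,degrees=True)
    return g+B.apply([[x-.0535,y,z] for x,y in((.052,.069),(.052,-.069),(-.052,-.069),(-.052,.069))])
for ti in(0,-3):
    print(ti,np.round((proj("scene",rim(np.array([.5704,.0685,.2234]),10.5,ti))-[230,150])*3.3-.5+[0,0],1).tolist())
g=env.observe()["eef_pos"]+[0,0,.0113]
for ti in(0,-3): print(ti,np.round((proj("top",rim(g,-5.1,ti))-[388,210])*[8.6,8.57],0).tolist())
E
```

```text
time_s: 10.9
eef_pos: [0.4172, -0.3034, 0.2881]
orientation: [-3.138, 0.14, -0.001]
wrist_force: [-0.5, -0.7, -5.3]
grip_width: 0.125
t 10.9 d mm [ 0.1 -0.1  1.9] turn [-0.0004  0.0008  0.0002] F [-0.5 -0.7 -5.3] M [-0.04 -0.29  0.01] w 0.125 q6 -0.63
0 [[135.1, 221.5], [244.2, 163.3], [331.8, 201.8], [224.2, 266.2]]
-3 [[129.4, 218.6], [238.6, 160.8], [325.5, 204.3], [218.0, 268.5]]
0 [[206.0, 200.0], [672.0, 234.0], [663.0, 588.0], [190.0, 552.0]]
-3 [[207.0, 177.0], [672.0, 211.0], [658.0, 564.0], [188.0, 529.0]]
```

View pics/c5.png

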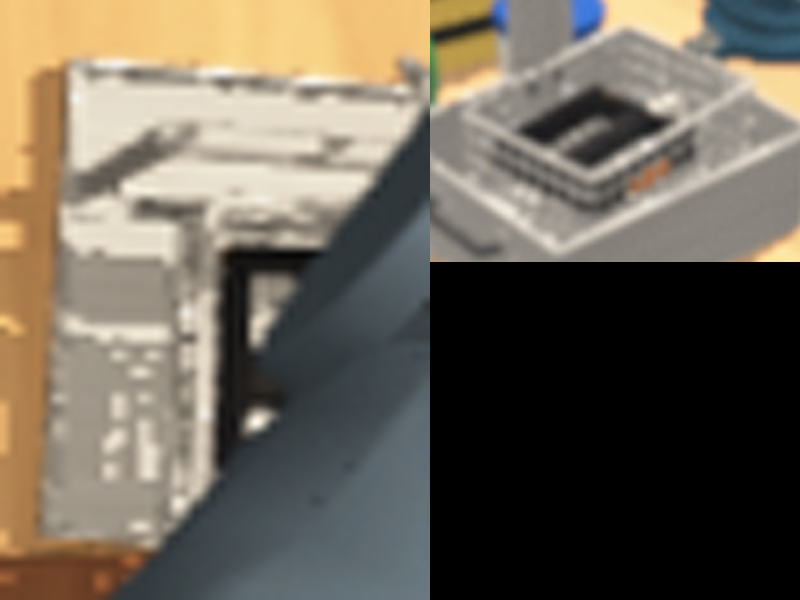

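The right inset shows the rim corners within 1–2 px of where a level basket would project. On the left the rim's side wire is at crop x≈208, against 206 expected. So the basket is level in the grip, and the stand estimate must be a few mm off in x. I'll come down 6 mm further forward, past the plate top but above the bar, and feel for the plate.

```bash
python3 -m crank '[[-3,0.2,0,0,0,0,0],[-3,0.2,-4,0,0,0,0],[0,0,-10,0,0,0,0],[0,0,-10,0,0,0,0],[0,0,-8,0,0,0,0],[0,0,-6,0,0,0,0],[0,0,-3,0,0,0,0],[0,0,0,0,0,0,0]]'
python3 -c "
from h import *
need(.4113,-.3035,.246,-5.1)"
```

```text
time_s: 11.75
eef_pos: [0.4098, -0.3023, 0.2409]
orientation: [-3.135, 0.14, 0.004]
wrist_force: [-0.4, -0.9, -4.8]
grip_width: 0.126
t 11.8 d mm [ 1.5 -1.2  5.1] turn [-0.0031 -0.0023  0.0003] F [-0.4 -0.9 -4.8] M [-0.08 -0.23 -0.02] w 0.126 q6 -0.64
```

```bash
python3 -m crank '[[1,-1,4,-0.003,-0.002,0,0],[1,0,0,0,0,0,0],[1,0,0,0,0,0,0],[0,0,0,0,0,0,0],[0,0,0,0,0,0,0]]'; python3 -c "
from h import *
need(.4173,-.3035,.246,-5.1)"
python3 -m crank '[[1,0,0,0,0,0,0],[1,0,0,0,0,0,0],[0,0,0,0,0,0,0],[0,0,0,0,0,0,0]]'; python3 -c "
from h import *
need(.4173,-.3035,.246,-5.1)"
```

```text
time_s: 12.25
eef_pos: [0.4136, -0.3038, 0.2464]
orientation: [3.137, -0.14, 0.003]
wrist_force: [0.5, -0.5, -4.7]
grip_width: 0.124
t 12.2 d mm [ 3.7  0.3 -0.4] turn [0.0017 0.0017 0.0002] F [ 0.5 -0.5 -4.7] M [-0.09 -0.27  0.04] w 0.124 q6 -0.63
time_s: 12.65
eef_pos: [0.4158, -0.3038, 0.2465]
orientation: [3.137, -0.14, 0.003]
wrist_force: [-0.1, 0.1, -4.8]
grip_width: 0.128
t 12.7 d mm [ 1.5  0.3 -0.5] turn [0.0017 0.0017 0.0001] F [-0.1  0.1 -4.8] M [-0.07 -0.25  0.01] w 0.128 q6 -0.63
```

```bash
python3 -m crank '[[1,0,0,0,0,0,0],[1,0,0,0,0,0,0],[0,0,0,0,0,0,0],[0,0,0,0,0,0,0]]'; python3 -c "
from h import *
need(.4173,-.3035,.246,-5.1)"
python3 -m crank '[[1,0,0,0,0,0,0],[1,0,0,0,0,0,0],[0,0,0,0,0,0,0],[0,0,0,0,0,0,0]]'; python3 -c "
from h import *
need(.4173,-.3035,.246,-5.1)"
```

```text
time_s: 13.05
eef_pos: [0.4177, -0.3038, 0.2463]
orientation: [3.137, -0.14, 0.001]
wrist_force: [0.2, 0.1, -3.0]
grip_width: 0.129
t 13.1 d mm [-0.4  0.3 -0.3] turn [0.0015 0.0008 0.0001] F [ 0.2  0.1 -3. ] M [-0.12 -0.09  0.02] w 0.129 q6 -0.63
time_s: 13.45
eef_pos: [0.4185, -0.3037, 0.2461]
orientation: [3.137, -0.14, -0.005]
wrist_force: [-1.9, -0.5, -3.2]
grip_width: 0.125
t 13.4 d mm [-1.2  0.2 -0.1] turn [ 0.0011 -0.003  -0.0001] F [-1.9 -0.5 -3.2] M [-0.13  0.51 -0.01] w 0.125 q6 -0.63
```

The plate is at TCP x≈0.4178. I'll back off to x≈0.4155, which suits both the touch and the camera estimates, and lower onto the bar.

```bash
python3 -m crank '[[-2,0,0,0.001,-0.003,0,0],[-1,0.2,0,0,0,0,0],[0,0,-3,0,0,0,0],[0,0,-4,0,0,0,0],[0,0,-4,0,0,0,0],[0,0,-2,0,0,0,0],[0,0,0,0,0,0,0]]'; python3 -c "
from h import *
need(.4155,-.3035,.205,-5.1)"
```

```text
time_s: 14.15
eef_pos: [0.4166, -0.3035, 0.2319]
orientation: [-3.138, 0.14, -0.007]
wrist_force: [-0.2, -0.3, -3.5]
grip_width: 0.125
t 14.2 d mm [ -1.1  -0.  -26.9] turn [0.0002 0.0044 0.0003] F [-0.2 -0.3 -3.5] M [-0.04 -0.24 -0.  ] w 0.125 q6 -0.63
```

```bash
python3 -m crank '[[-1,0,-3,0,0.004,0,0],[0,0,-5,0,0,0,0],[0,0,-5,0,0,0,0],[0,0,-3,0,0,0,0],[0,0,0,0,0,0,0]]'; python3 -c "
from h import *
need(.4155,-.3035,.205,-5.1)"
```

```text
time_s: 14.65
eef_pos: [0.4156, -0.3034, 0.2143]
orientation: [3.138, -0.14, -0.0]
wrist_force: [0.2, -0.3, -4.6]
grip_width: 0.129
t 14.7 d mm [-0.1 -0.1 -9.3] turn [ 0.     -0.0001  0.0003] F [ 0.2 -0.3 -4.6] M [-0.09 -0.26 -0.04] w 0.129 q6 -0.63
```

```bash
python3 -m crank '[[0,0,-3,0,0,0,0],[0,0,-3,0,0,0,0],[0,0,-1,0,0,0,0],[0,0,0,0,0,0,0]]'; python3 -c "
from h import *
need(.4155,-.3035,.205,-5.1)"
python3 -m crank '[[0,0,-1.5,0,0,0,0],[0,0,-1,0,0,0,0],[0,0,0,0,0,0,0]]'; python3 -c "
from h import *
need(.4155,-.3035,.205,-5.1)"
```

```text
time_s: 15.05
eef_pos: [0.4156, -0.3035, 0.2068]
orientation: [3.138, -0.14, 0.0]
wrist_force: [0.2, -0.4, -3.6]
grip_width: 0.128
t 15.1 d mm [-0.1  0.  -1.8] turn [0.0002 0.0002 0.0003] F [ 0.2 -0.4 -3.6] M [-0.05 -0.26  0.03] w 0.128 q6 -0.63
time_s: 15.35
eef_pos: [0.4157, -0.3036, 0.2043]
orientation: [3.138, -0.14, 0.001]
wrist_force: [-0.5, -0.7, -4.2]
grip_width: 0.126
t 15.3 d mm [-0.2  0.1  0.7] turn [0.0005 0.0004 0.0003] F [-0.5 -0.7 -4.2] M [-0.05 -0.29 -0.  ] w 0.126 q6 -0.63
```

```bash
python3 -m crank '[[0,0,-1,0,0,0,0],[0,0,-1,0,0,0,0],[0,0,0,0,0,0,0]]'; python3 -c "
from h import *
need(.4155,-.3035,.205,-5.1)"
python3 -m crank '[[0,0,-1,0,0,0,0],[0,0,-1,0,0,0,0],[0,0,0,0,0,0,0]]'; python3 -c "
from h import *
need(.4155,-.3035,.205,-5.1)"
```

```text
time_s: 15.65
eef_pos: [0.4158, -0.3036, 0.2022]
orientation: [3.138, -0.14, 0.001]
wrist_force: [0.4, -0.4, -3.3]
grip_width: 0.13
t 15.7 d mm [-0.3  0.1  2.8] turn [0.0006 0.0006 0.0002] F [ 0.4 -0.4 -3.3] M [-0.08 -0.28 -0.05] w 0.13 q6 -0.63
time_s: 15.95
eef_pos: [0.4159, -0.3037, 0.2013]
orientation: [3.137, -0.14, 0.002]
wrist_force: [-1.6, 1.0, -1.3]
grip_width: 0.126
t 15.9 d mm [-0.4  0.2  3.7] turn [0.0013 0.0013 0.0002] F [-1.6  1.  -1.3] M [0.14 0.02 0.02] w 0.126 q6 -0.63
```

```bash
python3 -m crank '[[-0.3,0,-1,0.001,0.001,0,0],[0,0,-1,0,0,0,0],[0,0,0,0,0,0,0]]'; python3 -c "
from h import *
need(.4155,-.3035,.205,-5.1)"
```

```text
time_s: 16.25
eef_pos: [0.416, -0.3038, 0.2013]
orientation: [3.137, -0.14, 0.003]
wrist_force: [-1.5, 1.5, -0.7]
grip_width: 0.127
t 16.2 d mm [-0.5  0.3  3.7] turn [0.0012 0.0017 0.0001] F [-1.5  1.5 -0.7] M [ 0.1   0.11 -0.03] w 0.127 q6 -0.63
```

The weight is on the bar (Fz fell from -4.5 to -0.7, and z stays at 0.2013). I'll press a touch more and ease the fingers open.

```bash
python3 -m crank '[[0,0,-1,0,0,0,0],[0,0,-0.5,0,0,0,0.14],[0,0,0,0,0,0,0.16],[0,0,0,0,0,0,0.18],[0,0,0,0,0,0,0.2],[0,0,0,0,0,0,0.22],[0,0,0,0,0,0,0.24],[0,0,0,0,0,0,0.26],[0,0,0,0,0,0,0.28],[0,0,0,0,0,0,0.3],[0,0,0,0,0,0,0.3]]'; python3 -c "
from h import *
need(.4155,-.3035,.205,-5.1)"
```

```text
time_s: 17.35
eef_pos: [0.4165, -0.3044, 0.2001]
orientation: [3.136, -0.14, 0.005]
wrist_force: [0.1, -0.5, 0.6]
grip_width: 0.303
t 17.4 d mm [-1.   0.9  4.9] turn [0.0026 0.0029 0.    ] F [ 0.1 -0.5  0.6] M [ 0.01 -0.05  0.02] w 0.303 q6 -0.63
```

```bash
python3 -m crank '[[0,0,0,0,0,0,0.45],[0,0,0,0,0,0,0.55],[0,0,0,0,0,0,0.55],[0,0,3,0,0,0,0.55],[0,0,8,0,0,0,0.55],[0,0,15,0,0,0,0.55],[0,0,20,0,0,0,0.55],[0,0,20,0,0,0,0.6],[0,0,20,0,0,0,0.8],[0,0,20,0,0,0,1],[0,10,10,0,0,0,1],[0,30,0,0,0,0,1],[0,40,0,0,0,0.03,1],[0,40,0,0,0,0.03,1],[0,40,0,0,0,0.03,1],[0,40,0,0,0,0.03,1],[0,40,0,0,0,0.03,1],[0,40,0,0,0,0.03,1],[0,40,0,0,0,0.03,1],[0,30,0,0,0,0.03,1]]'; python3 -c "
from h import *
need(.451,.274,.16,10.9)
t=env.snapshot('top');cv2.imwrite('pics/t4.png',t);s=env.snapshot('scene');cv2.imwrite('pics/s4.png',s)
cv2.imwrite('pics/c6.png',cv2.resize(t[195:290,370:490],None,fx=6,fy=6,interpolation=2))"
```

```text
time_s: 19.35
eef_pos: [0.4104, 0.0606, 0.3254]
orientation: [3.13, 0.242, 0.01]
wrist_force: [0.0, 0.1, -0.2]
grip_width: 1.0
t 19.4 d mm [  40.6  213.4 -165.4] turn [0.0016 0.0064 0.036 ] F [ 0.   0.1 -0.2] M [ 0.02 -0.11  0.01] w 1.0 q6 -0.12
```

View pics/c6.png

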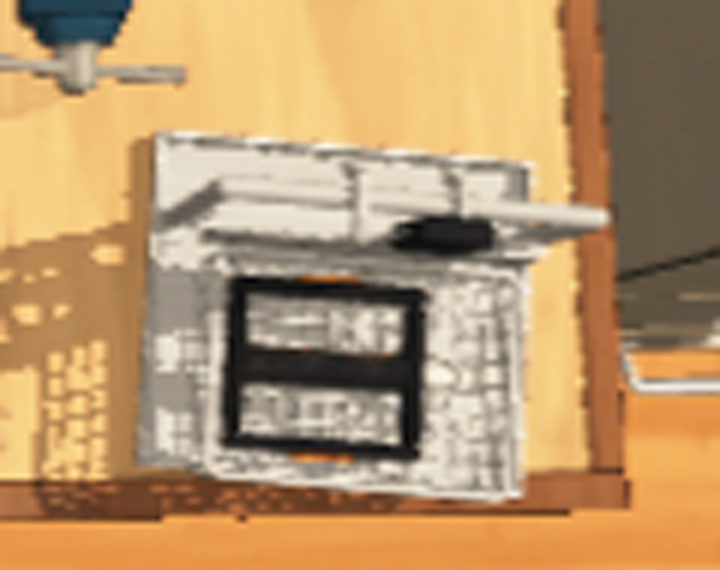

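The basket hangs level from both hooks, which cross the bar at crop (355,190) and (455,187). The bar's middle is at about (412,200). The pedal is flat inside. Next is the lid, starting with its handle from two views.

Run:
```python
from h import *
c={}
for n,b in(("top",(195,215,250,245)),("scene",(225,250,275,285))):
    im=cv2.imread(f"pics/{n}0.png")[b[1]:b[3],b[0]:b[2]]; m=(im.max(2)<75).astype(np.uint8)
    k,l,s,cc=cv2.connectedComponentsWithStats(m); i=1+s[1:,4].argmax(); c[n]=cc[i]+b[:2]
    r=cv2.minAreaRect(np.argwhere(l==i)[:,::-1].astype(np.float32)); print(n,c[n],s[i],r)
print(tri(c["top"],c["scene"]),plane("top",c["top"],.051),plane("scene",c["scene"],.05))
```

```text
top [220.97546012 229.49079755] [  9   9  35  11 163] ((26.01923179626465, 14.59615421295166), (4.706786632537842, 35.10478210449219), 78.69007110595703)
scene [247.6442953  267.37583893] [  8   7  31  21 149] ((22.946720123291016, 17.413936614990234), (4.777680397033691, 34.45598220825195), 58.24052047729492)
(array([0.45127578, 0.27664632, 0.04737165]), [np.float64(0.0001843874622198806), np.float64(0.0001843874622198797)]) [[0.45078452 0.27577782 0.051     ]] [[0.44840865 0.2783419  0.05      ]]
```

```bash
python3 -m crank '[[5,20,-5,0,0,0.005,1],[6,27,-8,0,0,0.005,1],[6,30,-10,0,0,0.006,1],[6,30,-12,0,0,0.006,1],[6,30,-14,0,0,0.005,1],[5,25,-14,0,0,0.004,1],[4,20,-12,0,0,0.003,1],[2,10,-10,0,0,0,1],[0,5,-5,0,0,0,1],[0,0,0,0,0,0,1]]'; python3 -c "
from h import *
need(.451,.275,.038,10.8)"
```

```text
time_s: 20.45
eef_pos: [0.4488, 0.263, 0.2323]
orientation: [3.124, 0.295, 0.011]
wrist_force: [0.2, -0.6, -0.5]
grip_width: 1.0
t 20.4 d mm [   2.2   12.  -194.3] turn [0.0035 0.0071 0.0004] F [ 0.2 -0.6 -0.5] M [-0.07 -0.14 -0.  ] w 1.0 q6 0.26
```

```bash
python3 -m crank '[[1,7,-10,0.002,0.004,0,1],[1,6,-25,0.002,0.003,0,1],[0,0,-30,0,0,0,1],[0,0,-30,0,0,0,1],[0,0,-30,0,0,0,1],[0,0,-20,0,0,0,1],[0,0,-10,0,0,0,1],[0,0,0,0,0,0,1]]'; python3 -c "
from h import *
need(.451,.276,.038,10.8)"
```

```text
time_s: 21.25
eef_pos: [0.4527, 0.2737, 0.0737]
orientation: [-3.125, -0.284, -0.01]
wrist_force: [-0.1, 0.8, 1.1]
grip_width: 1.0
t 21.2 d mm [ -1.7   2.3 -35.7] turn [-0.0043  0.0057  0.007 ] F [-0.1  0.8  1.1] M [-0.   -0.08  0.01] w 1.0 q6 0.27
```

```bash
python3 -m crank '[[-1.7,2.3,-8,-0.004,0.005,0.007,1],[0,0,-12,0,0,0,1],[0,0,-10,0,0,0,1],[0,0,-5,0,0,0,1],[0,0,0,0,0,0,1],[0,0,0,0,0,0,1]]'; python3 -c "
from h import *
need(.451,.276,.038,10.8)"
```

```text
time_s: 21.85
eef_pos: [0.4525, 0.2769, 0.0383]
orientation: [-3.126, -0.296, -0.007]
wrist_force: [0.0, 0.3, -0.3]
grip_width: 0.999
t 21.9 d mm [-1.5 -0.9 -0.3] turn [-0.002   0.0043 -0.0002] F [ 0.   0.3 -0.3] M [-0.07 -0.12 -0.02] w 0.999 q6 0.27
```

```bash
python3 -m crank '[[-1.5,-0.9,0,-0.002,0.004,0,0.6],[0,0,0,0,0,0,0.4],[0,0,0,0,0,0,0.3],[0,0,0,0,0,0,0],[0,0,0,0,0,0,0],[0,0,0,0,0,0,0],[0,0,0,0,0,0,0],[0,0,0,0,0,0,0],[0,0,0,0,0,0,0],[0,0,0,0,0,0,0],[0,0,0,0,0,0,0],[0,0,0,0,0,0,0],[0,0,0,0,0,0,0],[0,0,0,0,0,0,0],[0,0,0,0,0,0,0],[0,0,0,0,0,0,0],[0,0,0,0,0,0,0],[0,0,0,0,0,0,0]]'; python3 -c "
from h import *
need(.451,.276,.038,10.8)"
```

```text
time_s: 23.65
eef_pos: [0.4512, 0.2761, 0.0395]
orientation: [-3.127, -0.296, -0.002]
wrist_force: [-0.8, 0.4, -0.2]
grip_width: 0.145
t 23.6 d mm [-0.2 -0.1 -1.5] turn [-0.0005  0.0012 -0.0002] F [-0.8  0.4 -0.2] M [-0.06 -0.03 -0.01] w 0.145 q6 0.27
```

```bash
python3 -m crank '[[0,0,3,0,0,0,0],[0,0,8,0,0,0,0],[0,0,15,0,0,0,0],[0,0,20,0,0,0,0],[0,0,20,0,0,0,0],[0,0,20,0,0,0,0],[0,0,15,0,0,0,0],[0,0,8,0,0,0,0],[0,0,0,0,0,0,0],[0,0,0,0,0,0,0]]'; python3 -c "
from h import *
need(.5262,.0603,.15,3)
t=env.snapshot('top');cv2.imwrite('pics/t5.png',t)
s=env.snapshot('scene');cv2.imwrite('pics/s5.png',s)
cv2.imwrite('pics/c7.png',np.vstack([cv2.resize(t[167:239,253:346],None,fx=5,fy=5,interpolation=2),cv2.resize(s[180:230,220:313],None,fx=5,fy=5,interpolation=2)[:230]]))"
```

```text
time_s: 24.65
eef_pos: [0.4499, 0.2753, 0.1549]
orientation: [3.127, 0.296, 0.0]
wrist_force: [-0.1, -0.2, -2.5]
grip_width: 0.148
t 24.6 d mm [  76.3 -215.    -4.9] turn [ 1.000e-04  2.000e-04 -1.364e-01] F [-0.1 -0.2 -2.5] M [-0.03 -0.14  0.01] w 0.148 q6 0.27
```

View pics/c7.png

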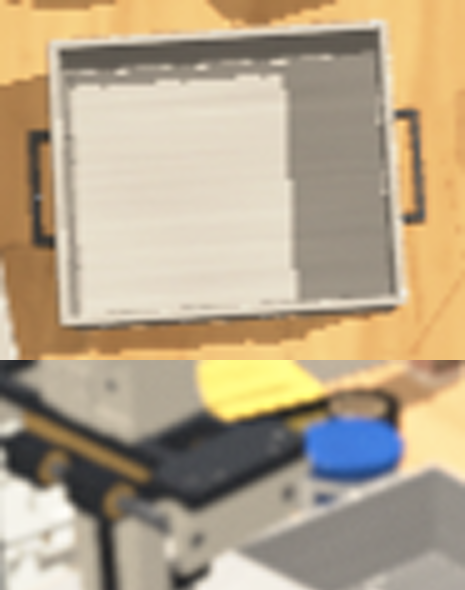

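The pan is empty and clear. Its outer rim corners in the crop are (50,43), (384,22), (404,302) and (63,326). I'll recompute its centre and, as a check, compare scene view rays on the far corner.

Run:
```python
from h import *
px=(np.array([(50,43),(384,22),(404,302),(63,326)])+.5)/5-.5+[253,167]
quad("pan",px,.068); quad("pan65",px,.065)
c1=lambda a:(np.array(a)+.5)/4.5-.5+[175,160]
# initial scene picture: rim corners should project here
X=R.from_euler('z',3,degrees=True).apply([[x,y,0] for x,y in((.081,.096),(.081,-.096),(-.081,-.096),(-.081,.096))])+[.527,.0605,.068]
p=proj("scene",X);print(np.round(p,1).tolist())
im=cv2.imread("pics/scene0.png");print("crop5",np.round((p-[250,195])*7).tolist())
cv2.imwrite("pics/c8.png",cv2.resize(im[195:265,250:350],None,fx=7,fy=7,interpolation=2))
```

```text
pan c [0.5255 0.0605] sides [159.5 187.9 158.3 188.3] yaw from long, short(deg) [3.02 2.89]
pan65 c [0.526  0.0606] sides [159.9 188.3 158.7 188.8] yaw from long, short(deg) [3.02 2.89]
[[255.4, 220.3], [306.1, 199.3], [342.3, 219.9], [290.4, 244.9]]
crop5 [[37.0, 177.0], [393.0, 30.0], [646.0, 174.0], [283.0, 349.0]]
```

View pics/c8.png

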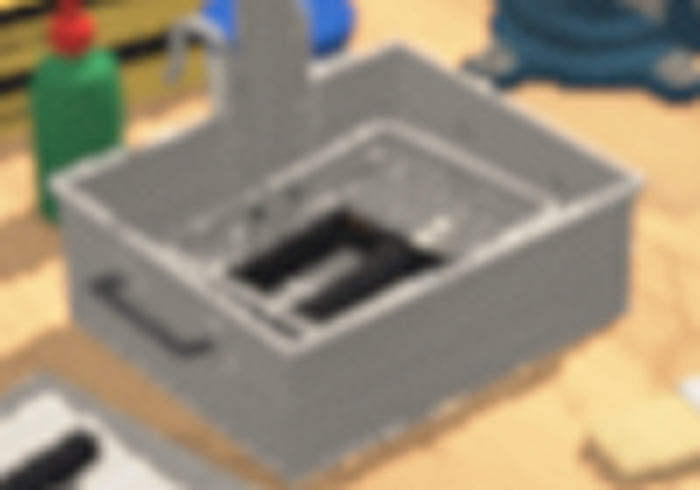

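The scene view puts the rim about 2–3 mm nearer in x than the top view. The plate touch also suggested the top view reads about 3 mm long in x. I'll use pan centre (0.5243, 0.0605) and yaw 3.0°. I'll raise the lid above the bottle height, turn it, and carry it over.

```bash
python3 -m crank '[[0,0,10,0,0,-0.01,0],[0,0,15,0,0,-0.015,0],[2,-6,10,0,0,-0.015,0],[5,-13,0,0,0,-0.015,0],[6,-17,0,0,0,-0.015,0],[6,-17,0,0,0,-0.015,0],[6,-17,0,0,0,-0.015,0],[6,-17,0,0,0,-0.01,0],[6,-17,0,0,0,-0.01,0],[6,-17,0,0,0,-0.01,0],[6,-17,0,0,0,0,0],[6,-17,0,0,0,0,0],[6,-17,0,0,0,0,0],[5,-14,0,0,0,0,0],[4,-10,0,0,0,0,0],[2,-5,0,0,0,0,0],[0,0,0,0,0,0,0],[0,0,0,0,0,0,0]]'; python3 -c "
from h import *
need(.5243,.0605,.12,3)"
```

```text
time_s: 26.55
eef_pos: [0.5227, 0.0527, 0.1857]
orientation: [3.137, 0.061, -0.016]
wrist_force: [-0.0, -0.6, -1.8]
grip_width: 0.15
t 26.6 d mm [  1.6   7.8 -65.7] turn [ 0.0041 -0.01    0.0133] F [-0.  -0.6 -1.8] M [ 0.   -0.1   0.01] w 0.15 q6 -0.02
```

```bash
python3 -m crank '[[0.8,4,0,0.002,-0.005,0.007,0],[0.8,3.8,0,0.002,-0.005,0.006,0],[0,0,-8,0,0,0,0],[0,0,-14,0,0,0,0],[0,0,-14,0,0,0,0],[0,0,-10,0,0,0,0],[0,0,-5,0,0,0,0],[0,0,0,0,0,0,0],[0,0,0,0,0,0,0]]'; python3 -c "
from h import *
need(.5243,.0605,.0955,3)
s=env.snapshot('scene');cv2.imwrite('pics/s6.png',s)
cv2.imwrite('pics/c9.png',cv2.resize(s[180:265,230:360],None,fx=6,fy=6,interpolation=2))"
```

```text
time_s: 27.45
eef_pos: [0.5236, 0.0642, 0.1313]
orientation: [-3.14, -0.091, -0.002]
wrist_force: [-0.4, 0.3, -1.2]
grip_width: 0.144
t 27.4 d mm [  0.7  -3.7 -35.8] turn [-0.0007  0.0011 -0.0053] F [-0.4  0.3 -1.2] M [ 0.01 -0.09 -0.05] w 0.144 q6 -0.02
```

View pics/c9.png

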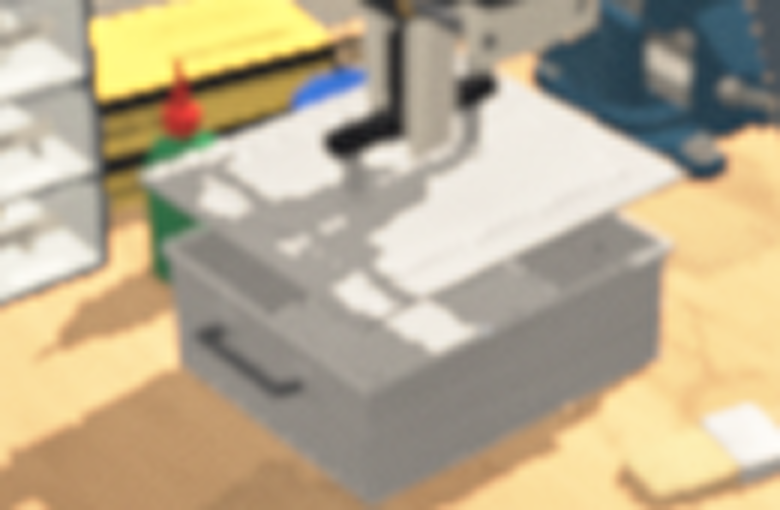

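The lid hovers over the pan. In the crop the lid's left and right corners are (145,178) and (685,170), and the pan's are (165,240) and (672,245). I'll compare both centres within this one camera.

Run:
```python
from h import *
f=lambda a:(np.array(a)+.5)/6-.5+[230,180]
for t,p,z,L in(("lid",[(145,178),(685,170)],.1045,259.7),("pan",[(165,240),(672,245)],.067,251.2)):
    X=plane("scene",f(p),z);d=X[0]-X[1];print(t,X.mean(0),np.linalg.norm(d)*1e3,L,np.degrees(np.arctan2(d[1],d[0])))
```

```text
lid [0.52946308 0.05812039 0.1045    ] 257.0428622118999 259.7 54.15977443776109
pan [0.52791201 0.05834994 0.067     ] 244.8600281718086 251.2 51.309657614386786
```

```bash
python3 -m crank '[[-0.4,-1.9,-4,0,0.001,-0.005,0],[0,0,-8,0,0,0,0],[0,0,-7,0,0,0,0],[0,0,-4,0,0,0,0],[0,0,0,0,0,0,0]]'; python3 -c "
from h import *
need(.5232,.0623,.0955,3)"
```

```text
time_s: 28.0
eef_pos: [0.5236, 0.062, 0.1072]
orientation: [-3.14, -0.082, -0.003]
wrist_force: [0.5, 0.6, -1.5]
grip_width: 0.149
t 28.0 d mm [ -0.4   0.3 -11.7] turn [-0.0007  0.0019  0.0004] F [ 0.5  0.6 -1.5] M [-0.03 -0.07  0.03] w 0.149 q6 -0.02
```

Lip tip is now at the rim level. I'll go down in small steps.

```bash
python3 -m crank '[[-0.3,0.3,-2,0,0.002,0,0],[0,0,-2,0,0,0,0],[0,0,-1,0,0,0,0],[0,0,0,0,0,0,0]]'; python3 -c "
from h import *
need(.5232,.0623,.0955,3)"
python3 -m crank '[[0,0,-2,0,0,0,0],[0,0,-2,0,0,0,0],[0,0,0,0,0,0,0]]'; python3 -c "
from h import *
need(.5232,.0623,.0955,3)"
```

```text
time_s: 28.4
eef_pos: [0.5234, 0.0623, 0.1019]
orientation: [-3.14, -0.082, 0.0]
wrist_force: [-0.5, -0.8, -1.3]
grip_width: 0.144
t 28.4 d mm [-0.2 -0.  -6.4] turn [-0.0007 -0.0001  0.0004] F [-0.5 -0.8 -1.3] M [-0.04  0.02 -0.02] w 0.144 q6 -0.02
time_s: 28.7
eef_pos: [0.5236, 0.0624, 0.0978]
orientation: [-3.14, -0.082, -0.001]
wrist_force: [-1.0, 0.8, -2.0]
grip_width: 0.146
t 28.7 d mm [-0.4 -0.1 -2.3] turn [-0.0008  0.0004  0.0004] F [-1.   0.8 -2. ] M [ 0.03 -0.1  -0.01] w 0.146 q6 -0.02
```

```bash
python3 -m crank '[[0,0,-1.5,0,0,0,0],[0,0,-1,0,0,0,0],[0,0,0,0,0,0,0]]'; python3 -c "
from h import *
need(.5232,.0623,.0955,3)"
python3 -m crank '[[0,0,-1.5,0,0,0,0],[0,0,-1.5,0,0,0,0],[0,0,0,0,0,0,0]]'; python3 -c "
from h import *
need(.5232,.0623,.0955,3)"
```

```text
time_s: 29.0
eef_pos: [0.5237, 0.0624, 0.0952]
orientation: [-3.14, -0.082, -0.001]
wrist_force: [0.8, -0.4, -2.0]
grip_width: 0.148
t 29.0 d mm [-0.5 -0.1  0.3] turn [-0.0008  0.0006  0.0004] F [ 0.8 -0.4 -2. ] M [-0.03 -0.14 -0.02] w 0.148 q6 -0.02
time_s: 29.3
eef_pos: [0.5239, 0.0624, 0.0957]
orientation: [-3.14, -0.082, -0.002]
wrist_force: [-0.5, -0.5, -2.5]
grip_width: 0.147
t 29.3 d mm [-0.7 -0.1 -0.2] turn [-0.0006  0.0013  0.0001] F [-0.5 -0.5 -2.5] M [-0.03 -0.08  0.02] w 0.147 q6 -0.02
```

```bash
python3 -m crank '[[0,0,-2,0,0,0,0],[0,0,-2,0,0,0,0]]'; python3 -c "
from h import *
need(.5232,.0623,.0955,3)"
python3 -m crank '[[0,0,-3,0,0,0,0],[0,0,-3,0,0,0,0]]'; python3 -c "
from h import *
need(.5232,.0623,.0955,3)"
```

```text
time_s: 29.5
eef_pos: [0.5241, 0.0624, 0.095]
orientation: [-3.14, -0.082, -0.003]
wrist_force: [-16.8, -1.0, 40.1]
grip_width: 0.145
t 29.5 d mm [-0.9 -0.1  0.5] turn [-0.0005  0.0019 -0.0002] F [-16.8  -1.   40.1] M [-0.25  2.78  0.03] w 0.145 q6 -0.02
time_s: 29.7
eef_pos: [0.5242, 0.0624, 0.0947]
orientation: [-3.14, -0.083, -0.004]
wrist_force: [-18.8, -1.4, 45.4]
grip_width: 0.15
t 29.7 d mm [-1.  -0.1  0.8] turn [-0.0002  0.0023 -0.0007] F [-18.8  -1.4  45.4] M [-0.28  3.16 -0.  ] w 0.15 q6 -0.02
```

There is firm contact at TCP z 0.095, the fully seated height (0.0955 predicted). I'll let go and retreat.

```bash
python3 -m crank '[[0,0,0.5,0,0,0,0],[0,0,0,0,0,0,0.2],[0,0,0,0,0,0,0.3],[0,0,0,0,0,0,0.4],[0,0,0,0,0,0,0.5],[0,0,0,0,0,0,0.6],[0,0,0,0,0,0,0.6],[0,0,0,0,0,0,0.6],[0,0,4,0,0,0,0.6],[0,0,10,0,0,0,0.6],[0,0,20,0,0,0,0.6],[0,0,25,0,0,0,0.6],[0,0,30,0,0,0,0.8],[0,0,30,0,0,0,1],[0,0,30,0,0,0,1],[-10,-20,30,0,0,0,1],[-20,-30,20,0,0,0,1]]'
python3 -m crank '[[-20,-30,0,0,0,-0.04,1],[-25,-40,0,0,0,-0.05,1],[-25,-40,0,0,0,-0.05,1],[-20,-40,0,0,0,-0.05,1],[-20,-40,0,0,0,-0.05,1],[-15,-40,0,0,0,-0.05,1],[-15,-40,10,0,0,-0.05,1],[-15,-40,10,0,0,-0.05,1],[-10,-40,10,0,0,-0.05,1],[0,-30,0,0,0,-0.05,1],[0,-20,0,0,0,0,1],[0,0,0,0,0,0,1],[0,0,0,0,0,0,1]]'
python3 - <<'E'
from h import *
need(.5232,.0623,.0955,3)
t=env.snapshot('top');s=env.snapshot('scene');cv2.imwrite('pics/t7.png',t);cv2.imwrite('pics/s7.png',s)
cv2.imwrite('pics/c10.png',np.vstack([cv2.resize(t[140:285,250:480],(690,435),interpolation=2)[:300*2] [:330],cv2.resize(s[185:260,235:365],(468,270),interpolation=2).__class__(np.pad(cv2.resize(s[185:260,235:365],(468,270),interpolation=2),((0,0),(0,222),(0,0)))) if 0 else np.pad(cv2.resize(s[185:260,235:365],(468,270),interpolation=2),((0,0),(0,222),(0,0)))]))
E
```

```text
time_s: 31.4
eef_pos: [0.4925, 0.0133, 0.3051]
orientation: [-3.14, -0.089, -0.003]
wrist_force: [0.3, -0.8, -0.2]
grip_width: 0.972
time_s: 32.7
eef_pos: [0.3144, -0.4015, 0.352]
orientation: [3.049, -0.708, 0.03]
wrist_force: [0.3, 0.3, 0.5]
grip_width: 1.004
t 32.7 d mm [ 208.8  463.8 -256.5] turn [0.0111 0.0198 0.5087] F [0.3 0.3 0.5] M [-0.05 -0.06 -0.04] w 1.004 q6 -0.55
```

View pics/c10.png

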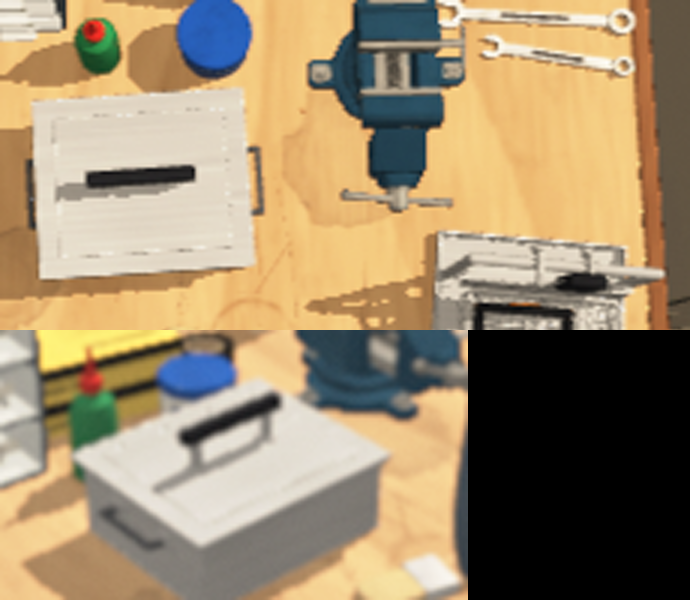

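The lid sits flat and square with no gap along the rim (lower left, corners at about (75,455) and (388,455)). The basket still hangs on both hooks, the bottle and tub have not moved, and the arm is clear. I'll hand it in.

```bash
python3 -c "
from workcell import env
print(env.sign_off())"
```

```text
the job is handed in; nothing more can be done
None
```

The basket, with the pedal in it, hangs by both hooks over the middle of the drip stand's bar. The lid is on the pan. I handed the job in at about 33 s.

- **Basket:** On the first way down to the bar the basket lightly touched the splash plate. I backed up, felt for the plate, came in about 2 mm further forward and lowered again. Its weight was on the bar before I opened the fingers, with about 0.7 N left of 4.5 N. After that it hung level, with the hooks within a few mm of the bar's middle. The last picture still shows the hooks and grip in place.
- **Lid:** It went down until firm contact at TCP z = 0.095 m, against 0.0955 m expected. I pressed it with up to 45 N at the wrist, through the handle in the fingers, before letting go. The last pictures show it flat and square on the rim with no gap.
- **Bottle and tub:** They look unmoved in the last picture, and the arm was clear of everything.

**Readings that disagreed:**
- The top camera put the bar about 4–5 mm further in x than the plate contact did.
- The two cameras differed by about 2–3 mm in x on the pan and lid handle.
- The basket seated about 3 mm lower at the TCP than computed, probably because the grip slipped slightly at the first touch.

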